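Feed the orange slide cassette up the ramp to its stop

ROBOT

A 6-joint arm with a two-finger parallel gripper is mounted at the origin on the work surface. World frame = base frame: x ahead of the robot, y to its left, z up, the work surface at z = 0. Lengths are in m, angles in rad, forces in N, time in s.
With the tool pointing down it reaches from about 0.35 to 0.975 m from the base axis. Payload 4.9 kg.
Tool frame: the origin (TCP) lies on the centre line of the jaws, within the pads' length; the fingertips stand manip.tcp_to_tips ahead of it and the grasp point (between the pads) is the TCP (manip.tcp_to_tips is the distance from the TCP to the fingertips, in m); y points along the fingers, z is the direction in which the jaws open and shut, and the axes are right-handed (so a half turn about y gives the same grasp; the last joint's range is limited). The gripper opens to 85 mm and grips with 20 to 120 N. Pads are 22 mm wide; open, the fingers measure 114 mm over their backs; the gripper's body (76 mm by 85 mm) begins 54 mm behind the grasp point. The pads swing forward as they close: fully open they stand 13 mm farther back than shut.
Start: joints at [1.147, 0.053, 1.613, -0, 1.476, -0.119], TCP at [0.188, 0.596, 0.217] pointing down, gripper open.
Joint ranges: [-3.01, 3.01], [-1.01, 2.22], [0.06, 2.58], [-1.02, 4.17], [0.09, 2.62], [-3.14, 3.14]. Speed limits (rad/s): [2.57, 2.57, 3.14, 3.14, 3.14, 3.14].

INTERFACE

Orientations are given as a unit quaternion [w, x, y, z].
In Python, from plant import manip gives the robot as it stands.
- The arm moves only by the tool apply_moves, never from a script. Its argument "moves" is a list of rows, each a list of 7 numbers: the gripper's target within -1 to 1 (shut at 1, half-way at 0, fully open at -1), then the shift along the tool's x, y, z in mm, then the turn, a rotation vector about the tool's x, y, z in degrees. A call has 1 to 20 rows; each row shifts and turns the commanded pose from where the row before left it, along the tool's axes as they then stand; what a row does not reach is not made up. A row lasts 1/10 s, in which the tool goes at most 50 mm and 8.59 degrees, less where a joint would pass 70% of its speed; a pose out of reach is approached as far as the arm can. A call with a gripper value outside its range is refused whole. The fingers move at their own pace and stop on an object; the grip force is fixed at half the most. Time passes only in rows, so rows that do not move let the fingers close. It gives the time, the measured TCP pose, the force and the opening at its end, in the units of the state.
- manip.state(): the state, without advancing time (a new reading comes with each control period).
- manip.grab_frame(name): name is "scene" or "top" or "wrist"; returns the picture (480x640x3 uint8, blue, green, red); there is no depth.
- manip.calibration(name): a dict with "mtx" (3x3 intrinsics, pixels), "distortion" ([k1, k2, p1, p2, k3] as OpenCV has them; the pictures are not rectified), "T" (4x4, takes a point from camera to world coordinates); the wrist camera has in their place "T_tool_cam" (4x4, takes a point from camera to tool coordinates, whose origin is the TCP and whose axes are the tool frame's). Camera axes: x right, y down, z forward; pixel columns grow to the right and rows downward; lengths in m; the calibration is good to about 2 mm. A picture is of the moment at which its call begins: read the wrist's pose just before it. calibration takes no time and is no camera call.
- manip.job_done(): hands the job in, once; it reports no verdict.
The state is a dict: "time": time; "joint_pos": joint angles; "joint_vel": joint speeds; "joint_efforts": joint torques, N m; "tool_pos": TCP position; "tool_rot": TCP orientation; "contact_force": force on the tool from outside, world axes, zero at the start; "ft_torque": the same for the moment, N m; "gripper_width": opening from 0.0 (shut) to 1.0 (fully open).
Only numpy, scipy, OpenCV 4.12 (cv2) and the standard library are available. Lean on these libraries where they do the work, as an engineer would, in place of code of your own. Each camera call takes 0.05 s, during which the arm holds its last target. There are 200 camera calls.

TASK

Set the orange slide cassette down on the flat landing at the foot of the feed ramp and let go, then push it up the ramp from behind, without gripping it again, until it is pressed home against the red spring pad of the top stop with about 7 N on the pad, over and above what sliding the cassette takes (at least 4 N for half a second, never more than 12 N: the slides are glass). Ease off and draw back so that the cassette stays resting against the pad, and leave the other things on the bench where they are.

Things in the scene. Friction and masses are not known exactly. Their poses are not given: they have to be found in the camera images.
- orange_cassette_mid (a point): centre (half-way up) of the orange slide cassette, the one to load: an orange open-topped box of glass slides, 84 long (its x axis) x 34 wide (y) x 44 mm high (z), 0.25 to 0.36 kg, upright on the bench at the start among cassettes of the same shape. Either end may lead. Grasp it across its 34 mm width near the top, clear of the rails
- landing (a point): middle of the flat landing at the foot of the feed ramp, on its floor, 12 mm above the bench: the cassette's centre belongs above it, length along the ramp (up to 20 mm to either side along the ramp will do). Axes as loader. The landing runs 48 mm downhill and 52 mm uphill of this point; its downhill end is open, no wall
- loader: feed ramp, 290 x 74 mm, fixed; origin on the bench under its middle, x uphill (level), y across, z up. Landing (floor z = 12 mm) from x = -145 to -45 mm; from there the floor rises at 0.14 rad (8 deg) up to x = +145 mm. Guide rails, 10 mm high above the floor and 10 mm thick, on both sides all along, inner faces 42 mm apart. Floor friction 0.5 to 0.7: sliding the cassette up takes about 1.5 to 3 N
- stop: top stop: grey bracket 74 wide, 48 mm high, fixed; origin on the ramp floor at loader x = +145 mm, x uphill along the slope, z square to the floor. Before it a black carriage, locked at an unknown setting, bears the red spring pad (34 wide, 17 to 43 mm above the floor). Pad face at rest: 57 mm downhill of the origin, +-15 mm, differs each time. Pad: 2 N per mm, damped, gives 5 mm, then solid
- blue_cassette_mid (a point): centre of a blue cassette of the same shape and size as the orange one; stays where it is
- white_cassette_mid (a point): centre of a white cassette of the same shape and size; stays where it is
- oil_bottle: small amber bottle, 32 mm across, 65 mm high, origin under its centre; bystander
- dish: shallow glass dish, 90 mm across, 16 mm high, origin under its centre; bystander
- slide_box: green closed box 85 x 60 x 35 mm, origin under its centre; bystander
- beaker: glass beaker, 68 mm across, 85 mm high, origin under its centre; bystander
- coverslip_box: small clear box 26 x 26 x 16 mm, origin under its centre; bystander
Mind the look-alikes: they are no part of the job. Leave any yellow look-alike of the part that bears orange_cassette_mid alone.

How it is judged:
On the way, in this order (a step that is already met when the one before it is completed fails the run):
1. the orange cassette lies on the landing between the guide rails, upright and let go (y of orange_cassette_mid in the frame of loader between -0.008 and 0.008 m and angle between the x axis of orange_cassette and the x axis of loader, either way round below 0.25 rad and x of orange_cassette_mid in the frame of loader between -0.135 and -0.075 m and z of orange_cassette_mid in the frame of loader below 0.038 m and angle between orange_cassette's own z axis and vertical below 0.06 rad and contact force between orange_cassette and the fingers below 0.05 N), for 0.2 s.
2. the cassette, in the channel, is pressed against the top stop with at least 4 N for 0.5 s (y of orange_cassette_mid in the frame of loader between -0.008 and 0.008 m and angle between the x axis of orange_cassette and the x axis of loader, either way round below 0.25 rad and contact force between orange_cassette and stop above 4 N), for 0.5 s.
At the end, for the whole second after the job is handed in: The orange cassette is at rest on the ramp between the guide rails (within 8 mm of the centre line, within 0.25 rad of the ramp's direction, not tipped more than 0.2 rad from vertical), still touching the stop's pad (more than 0.05 N), and the robot does not touch it (y of orange_cassette_mid in the frame of loader between -0.008 and 0.008 m and angle between the x axis of orange_cassette and the x axis of loader, either way round below 0.25 rad and contact force between orange_cassette and stop above 0.05 N and contact force between orange_cassette and the arm below 0.05 N and contact force between orange_cassette and the fingers below 0.05 N and linear speed of orange_cassette below 0.01 m/s and angle between orange_cassette's own z axis and vertical below 0.2 rad and x of orange_cassette_mid in the frame of loader above 0.02 m).
It fails at once if the cassette is pressed against the stop with more than 12 N (contact force between orange_cassette and stop above 12 N).
It fails at once if the cassette is gripped or pushed from above or the sides on the ramp (touched with the grasp point within 30 mm of its centre, seen from above) instead of pushed from behind (x of orange_cassette_mid in the frame of loader between -0.055 and 0.12 m and contact force between orange_cassette and loader above 0.3 N and y of orange_cassette_mid in the frame of loader between -0.02 and 0.02 m and contact force between orange_cassette and the fingers above 0.3 N and horizontal distance between the grasp point and orange_cassette_mid below 0.03 m).
It fails at once if the blue or white cassette is moved more than 20 mm (distance of any of blue_cassette_mid, white_cassette_mid from where it was at the start of the episode above 0.02 m).
It fails at once if the oil bottle, dish, slide box, beaker or coverslip box is moved more than 20 mm (distance of any of oil_bottle, dish, slide_box, beaker, coverslip_box from where it was at the start of the episode above 0.02 m).
It also fails if it takes over 72 s, if anything falls off the work surface, if the arm or the gripper's body presses on something with over 40 N, if the wrist force passes 120 N, or if a joint passes its speed limit or range.

## Working session

There is one attempt and no reset: what is moved stays moved. The work goes in short steps, Python scripts to look and compute and a tool call to move; the robot and the scene stay as the last step left them, time stands still between calls to the robot, and variables do not carry over. Pictures are saved under pics/ and viewed, about 8 in all and at most 12, crops included, and the job is handed in when it is done.

Besides the shell and the picture viewer there is one more tool, called after ">>>" in YAML: its name, and indented under it one key for each argument. apply_moves: Moves the arm, as the interface text tells. Its arguments: {"type":"object","properties":{"moves":{"type":"array","items":{"type":"array","items":{"type":"number"}}}},"required":["moves"]}

```bash
mkdir -p pics; ls; cat > h.py <<'E'
import numpy as np, cv2
from plant import manip
from scipy.spatial.transform import Rotation as R
def pose():
    s=manip.state(); T=np.eye(4); q=s["tool_rot"]; T[:3,:3]=R.from_quat([q[1],q[2],q[3],q[0]]).as_matrix(); T[:3,3]=s["tool_pos"]; return T
def grab(name,fn):
    T=pose(); im=manip.grab_frame(name); cv2.imwrite(fn,im); c=manip.calibration(name)
    np.save(fn+".npy", T@np.array(c["T_tool_cam"]) if name=="wrist" else np.array(c["T"])); return im
def ray(name,fn,uv,z):
    c=manip.calibration(name); T=np.load(fn+".npy")
    p=cv2.undistortPoints(np.array(uv,float).reshape(-1,1,2),np.array(c["mtx"]),np.array(c["distortion"])).reshape(-1,2)
    d=np.c_[p,np.ones(len(p))]@T[:3,:3].T; o=T[:3,3]
    return o+d*((z-o[2])/d[:,2])[:,None]
E
python3 - <<'E'
from h import *
print(manip.state(), manip.tcp_to_tips)
for n in ("top","scene"):
    grab(n,f"pics/{n}1.png"); print(np.load(f"pics/{n}1.png.npy").round(3))
print(manip.calibration("top")["mtx"],manip.calibration("wrist"))
E
```

```text
pics
{'time': 0.0, 'joint_pos': array([ 1.14700618e+00,  5.33413307e-02,  1.61430376e+00, -2.75155684e-05,
        1.47599458e+00, -1.18996529e-01]), 'joint_vel': array([-0.00131867,  0.00156982,  0.00049691, -0.00038348,  0.00085751,
       -0.00076305]), 'joint_efforts': array([ 1.49313892e-04, -3.93689811e+01, -3.70175135e+01, -2.05205361e-04,
        7.26556158e-03, -1.28356137e-05]), 'tool_pos': array([0.1872936 , 0.59558875, 0.21536684]), 'tool_rot': array([-0.6982114 ,  0.69961107, -0.10752789,  0.10715852]), 'contact_force': array([-0.52014267,  0.34918971,  0.74440765]), 'ft_torque': array([-0.02150691,  0.00467781, -0.00410651]), 'gripper_width': 0.9958569729295256} 0.019
[[-4.700e-02 -9.710e-01  2.330e-01  3.110e-01]
 [-9.990e-01  4.600e-02 -1.200e-02  4.100e-02]
 [ 1.000e-03 -2.330e-01 -9.720e-01  1.284e+00]
 [ 0.000e+00  0.000e+00  0.000e+00  1.000e+00]]
[[-0.648  0.427 -0.631  1.278]
 [ 0.761  0.382 -0.524  0.599]
 [ 0.017 -0.82  -0.572  0.668]
 [ 0.     0.     0.     1.   ]]
[[609.841498     0.         322.51250209]
 [  0.         609.841498   233.8943623 ]
 [  0.           0.           1.        ]] {'mtx': array([[390.29421555,   0.        , 316.38381718],
       [  0.        , 390.29421555, 235.23609551],
       [  0.        ,   0.        ,   1.        ]]), 'distortion': array([-0.08515459,  0.        ,  0.        ,  0.        ,  0.        ]), 'T_tool_cam': array([[ 1.02545630e-03,  9.55429044e-01,  2.95219056e-01,
        -7.60994275e-02],
       [-2.17724754e-04, -2.95218991e-01,  9.55429589e-01,
        -1.56002128e-01],
       [ 9.99999451e-01, -1.04402779e-03, -9.47136213e-05,
        -1.20650243e-03],
       [ 0.00000000e+00,  0.00000000e+00,  0.00000000e+00,
         1.00000000e+00]])}
```

View pics/top1.png

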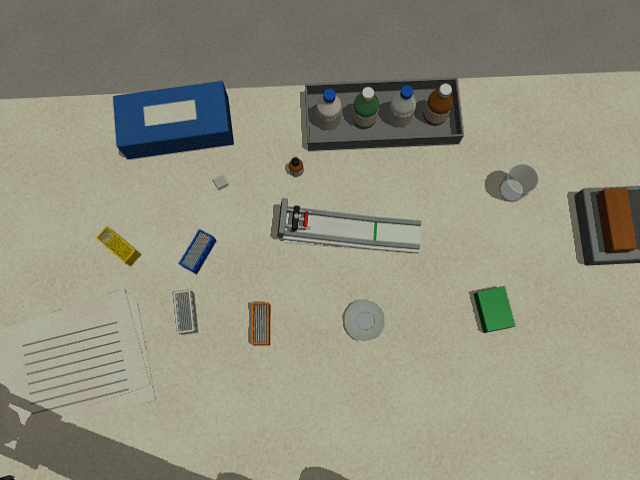

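View pics/scene1.png

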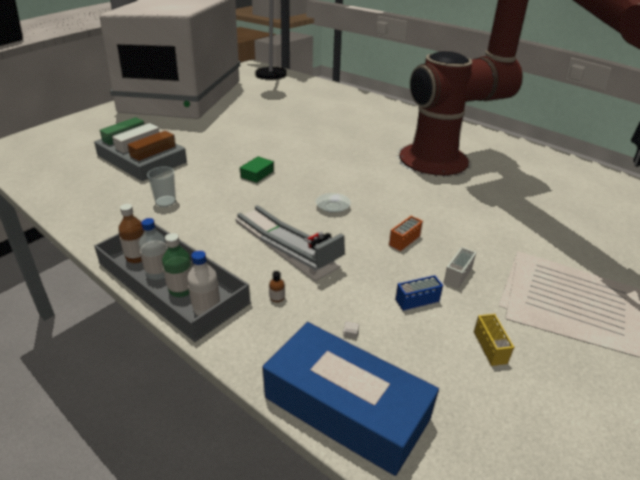

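Top view: the orange cassette is at (260,323). The look-alikes are yellow (119,245), blue (197,250) and white (184,311), and the brown-orange block in the tray at (616,220) is far too big. Orange at (260,323) is the only one of the right colour and size. The ramp runs from its landing end at (420,235) up to the stop at (285,220), with a green line at (375,231). Next I'll measure it and confirm in a crop.

```bash
python3 - <<'E'
from h import *
f="pics/top1.png"; im=cv2.imread(f); hsv=cv2.cvtColor(im,cv2.COLOR_BGR2HSV)
def mask(lo,hi,box):
    m=cv2.inRange(hsv,lo,hi); k=np.zeros_like(m); x0,y0,x1,y1=box; k[y0:y1,x0:x1]=m[y0:y1,x0:x1]; return k
m=mask((5,120,80),(18,255,255),(235,285,285,360)); m=cv2.morphologyEx(m,cv2.MORPH_CLOSE,np.ones((9,9)))
c=max(cv2.findContours(m,0,2)[0],key=cv2.contourArea); r=cv2.minAreaRect(c); print(r)
b=ray("top",f,cv2.boxPoints(r),.044); print(b.round(3),b.mean(0), np.linalg.norm(b-np.roll(b,1,0),axis=1))
g=mask((45,80,40),(85,255,255),(360,210,395,250)); p=np.argwhere(g)[:,::-1]; print("green",p.min(0),p.max(0),ray("top",f,[p.mean(0)],.012))
rr=mask((0,120,80),(6,255,255),(270,195,325,245))|mask((174,120,80),(180,255,255),(270,195,325,245)); p=np.argwhere(rr)[:,::-1]; print("red",p.min(0),p.max(0),p.mean(0))
a=cv2.resize(im[185:265,265:435],None,fx=4.7,fy=4.7,interpolation=2); o=cv2.resize(im[285:360,215:305],None,fx=3,fy=3,interpolation=2)
out=np.zeros((a.shape[0]+o.shape[0],a.shape[1],3),np.uint8); out[:a.shape[0]]=a; out[a.shape[0]:,:o.shape[1]]=o
cv2.imwrite("pics/crop1.png",out); print(out.shape)
E
```

```text
((259.9151916503906, 323.0531921386719), (17.326648712158203, 42.317012786865234), 1.5911402702331543)
[[0.388 0.18  0.044]
 [0.473 0.176 0.044]
 [0.47  0.141 0.044]
 [0.385 0.146 0.044]] [0.42906058 0.16089191 0.044     ] [0.03478261 0.08504922 0.03533234 0.08501304]
green [373 222] [376 239] [[ 0.61837064 -0.08730592  0.012     ]]
red [304 211] [307 226] [305.6  218.74]
(601, 799, 3)
```

View pics/crop1.png

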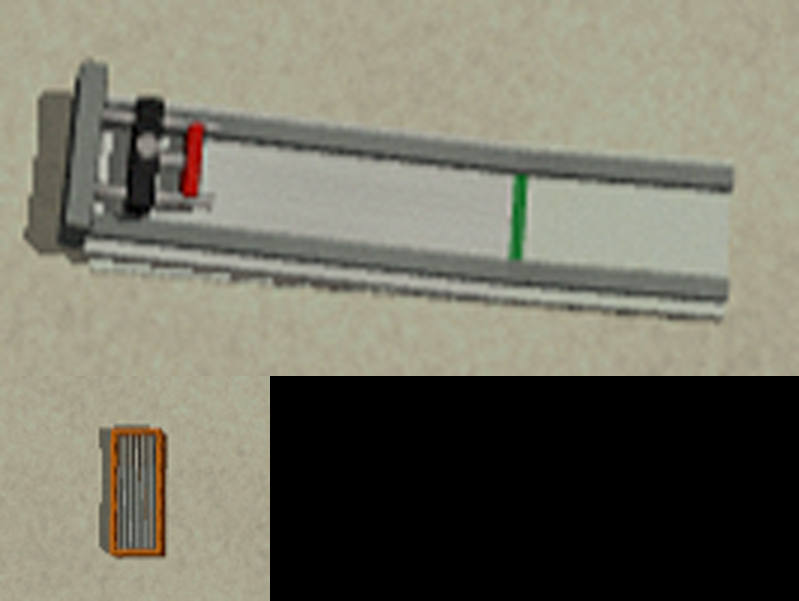

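Crop confirms the orange cassette: open top, slides visible, 85x35 mm measured at z=44 mm. The red pad is at the upper-left end of the ramp and the green line is at the landing/ramp junction.

```bash
python3 - <<'E'
from h import *
f="pics/top1.png"
c=lambda u,v:(265+u/4.7,185+v/4.7)
print(pose().round(3))
A=ray("top",f,[c(733,165),c(733,190),c(727,278),c(727,300)],.022);print(A.round(4))
B=ray("top",f,[c(520,175),c(515,260)],.012);print(B.round(4))
# upper rail ends near the pad: z .022+tan(.14)*(x+.045), at loader x~.145-.057-> z~.041
C=ray("top",f,[c(215,115),c(215,140),c(215,230),c(215,252)],.0395);print(C.round(4))
print((C-A).mean(0), C.mean(0),A.mean(0))
E
```

```text
[[ 0.954 -0.001  0.3    0.187]
 [-0.3   -0.002  0.954  0.596]
 [-0.    -1.    -0.002  0.215]
 [ 0.     0.     0.     1.   ]]
[[ 0.6337 -0.1864  0.022 ]
 [ 0.6219 -0.1854  0.022 ]
 [ 0.5812 -0.1792  0.022 ]
 [ 0.5711 -0.1784  0.022 ]]
[[ 0.6361 -0.0901  0.012 ]
 [ 0.5963 -0.0852  0.012 ]]
[[0.6633 0.0482 0.0395]
 [0.6517 0.0487 0.0395]
 [0.6101 0.0504 0.0395]
 [0.6    0.0509 0.0395]]
[0.02929064 0.23190023 0.0175    ] [0.63127437 0.04953457 0.0395    ] [ 0.60198373 -0.18236566  0.022     ]
```

>>> apply_moves:
  moves:
    - [-1, 30, 0, -28.5, 0, 0, 0]
    - [-1, 30, 0, -28.5, 0, 0, 0]
    - [-1, 30, 0, -28.5, 0, 0, 0]
    - [-1, 30, 0, -28.5, 0, 0, 0]
    - [-1, 30, 0, -28.5, 0, 0, 0]
    - [-1, 30, 0, -28.5, 0, 0, 0]
    - [-1, 30, 0, -28.5, 0, 0, 0]
    - [-1, 30, 0, -28.5, 0, 0, 0]
    - [-1, 30, 0, -28.5, 0, 0, 0]
    - [-1, 30, 0, -28.5, 0, 0, 0]
    - [-1, 30, 0, -28.5, 0, 0, 0]
    - [-1, 30, 0, -28.5, 0, 0, 0]
    - [-1, 0, 0, 0, 0, -7.3, 0]
    - [-1, 0, 0, 0, 0, -7.3, 0]
    - [-1, 0, 0, 0, 0, 0, 0]
    - [-1, 0, 0, 0, 0, 0, 0]

```text
time: 1.7
tool_pos: [0.4281, 0.1619, 0.2163]
tool_rot: [-0.707, 0.707, -0.019, 0.018]
contact_force: [1.1, 0.0, -0.4]
gripper_width: 0.996
```

```bash
cat >> h.py <<'E'
def to(p,yaw):
    """shift in tool mm to world p, and turn about tool y in deg so tool x heads at yaw"""
    T=pose(); print("t",manip.state()["time"],"pos",T[:3,3].round(4),"yaw",np.degrees(np.arctan2(T[1,0],T[0,0])).round(2),"down",T[2,:].round(4))
    print("shift",(T[:3,:3].T@(np.array(p)-T[:3,3])*1000).round(1),"turn y",-(yaw-np.degrees(np.arctan2(T[1,0],T[0,0]))))
E
python3 - <<'E'
from h import *
to([.429,.161,.038],-2.9)
f="pics/w1.png"; im=grab("wrist",f); hsv=cv2.cvtColor(im,cv2.COLOR_BGR2HSV)
m=cv2.morphologyEx(cv2.inRange(hsv,(5,120,80),(18,255,255)),cv2.MORPH_CLOSE,np.ones((25,25)))
c=max(cv2.findContours(m,0,2)[0],key=cv2.contourArea); r=cv2.minAreaRect(c); print(r)
b=ray("wrist",f,cv2.boxPoints(r),.044); print(b.round(3),b.mean(0), np.linalg.norm(b-np.roll(b,1,0),axis=1))
E
```

```text
t 1.7 pos [0.4281 0.1619 0.2163] yaw -3.01 down [-6.000e-04 -1.000e+00 -2.000e-04  2.163e-01]
shift [  1.1 178.3  -0.8] turn y -0.10713975694872246
((316.5, 203.0), (98.0, 39.0), 90.0)
[[0.382 0.147 0.044]
 [0.383 0.18  0.044]
 [0.47  0.176 0.044]
 [0.468 0.141 0.044]] [0.42554207 0.16111089 0.044     ] [0.08624307 0.03237889 0.0862449  0.03480417]
```

View pics/w1.png

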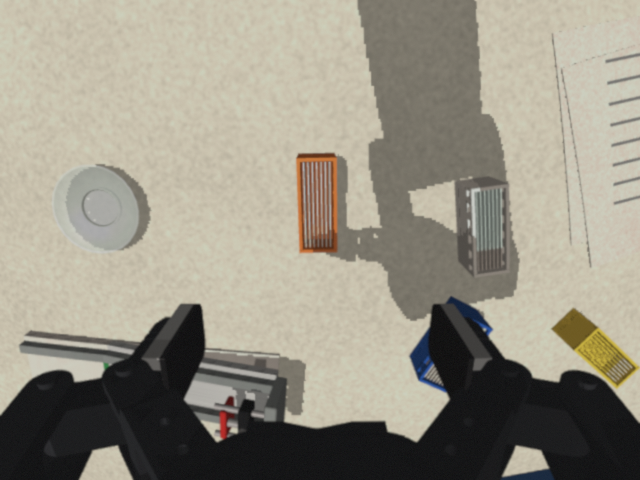

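Wrist view: the orange cassette is centred at (317,203), with clear space for both fingers. The two views agree to about 3 mm, so I'll descend and grip.

>>> apply_moves:
  moves:
    - [-1, 0, 30, -0.8, 0, 0, 0]
    - [-1, 0, 30, 0, 0, 0, 0]
    - [-1, 0, 30, 0, 0, 0, 0]
    - [-1, 0, 30, 0, 0, 0, 0]
    - [-1, 0, 30, 0, 0, 0, 0]
    - [-1, 0, 18, 0, 0, 0, 0]
    - [-1, 0, 10, 0, 0, 0, 0]
    - [-1, 0, 0, 0, 0, 0, 0]
    - [1, 0, 0, 0, 0, 0, 0]
    - [1, 0, 0, 0, 0, 0, 0]
    - [1, 0, 0, 0, 0, 0, 0]
    - [1, 0, 0, 0, 0, 0, 0]
    - [1, 0, 0, 0, 0, 0, 0]
    - [1, 0, 0, 0, 0, 0, 0]
    - [1, 0, 0, 0, 0, 0, 0]
    - [1, 0, 0, 0, 0, 0, 0]

```text
time: 3.35
tool_pos: [0.4282, 0.1611, 0.0386]
tool_rot: [-0.707, 0.707, -0.018, 0.018]
contact_force: [-0.3, 0.2, 0.3]
gripper_width: -0.001
```

The gripper shut fully, so it missed the cassette. Taking a look.

```bash
python3 - <<'E'
from h import *
a=grab("wrist","pics/w2.png"); b=grab("scene","pics/s2.png"); t=grab("top","pics/t2.png")
b=cv2.resize(b[130:330,300:540],(400,333)); t=cv2.resize(t[250:400,170:350],(400,333))
cv2.imwrite("pics/c2.png",np.hstack([cv2.resize(a,(400,333)),np.zeros((333,2,3),np.uint8),b[:, :398]])); cv2.imwrite("pics/c2.png",np.vstack([np.hstack([cv2.resize(a,(340,255)),cv2.resize(b,(340,255))]),cv2.resize(t,(680,340))[:340]]))
E
```

```text
(no output)
```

View pics/c2.png

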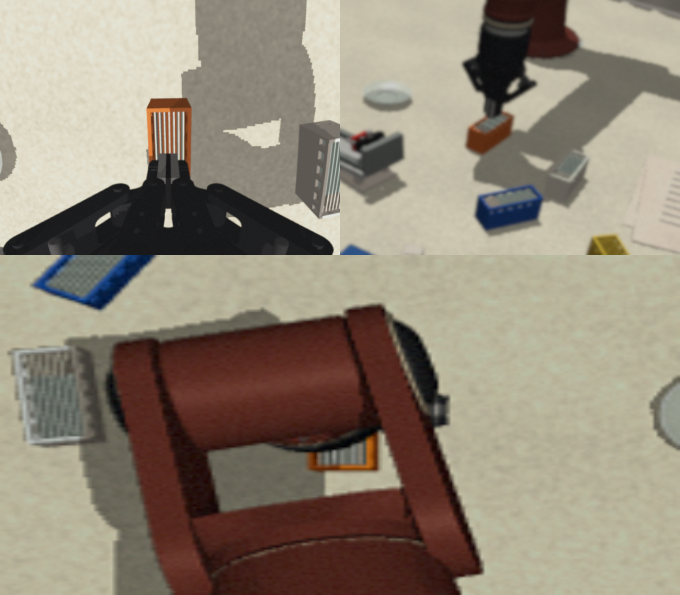

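```bash
python3 - <<'E'
from h import *
a=cv2.imread("pics/w2.png")[150:350,200:440]; b=cv2.imread("pics/s2.png")[150:260,360:470]
cv2.imwrite("pics/c3.png",np.hstack([cv2.resize(a,(480,400),interpolation=2),cv2.resize(b,(320,320),interpolation=2).copy() if 0 else cv2.copyMakeBorder(cv2.resize(b,(320,320),interpolation=2),0,80,0,0,0)]))
s=manip.state(); print(s["tool_pos"],s["joint_pos"],s["gripper_width"],manip.tcp_to_tips,[x for x in dir(manip) if x[0]!='_'])
# predict pixel of claimed tips and TCP
for n,f in (("wrist","pics/w2.png"),("scene","pics/s2.png")):
    c=manip.calibration(n);T=np.linalg.inv(np.load(f+".npy"));P=pose()
    for t in (-.013,0,.019):
        w=P[:3,3]+P[:3,1]*t; q=cv2.projectPoints(w[None],cv2.Rodrigues(T[:3,:3])[0],T[:3,3],np.array(c["mtx"]),np.array(c["distortion"]))[0].ravel(); print(n,t,q.round(0))
E
```

```text
[0.42826704 0.16108071 0.03857118] [ 1.96903706e-01 -1.72459440e-01  2.14259180e+00 -5.66871481e-05
  1.17155097e+00 -1.32391179e+00] 0.003101489952011586 0.019 ['IKError', 'calibration', 'grab_frame', 'job_done', 'state', 'tcp_to_tips']
wrist -0.013 [319. 310.]
wrist 0 [319. 296.]
wrist 0.019 [318. 279.]
scene -0.013 [407. 221.]
scene 0 [406. 226.]
scene 0.019 [405. 233.]
```

View pics/c3.png

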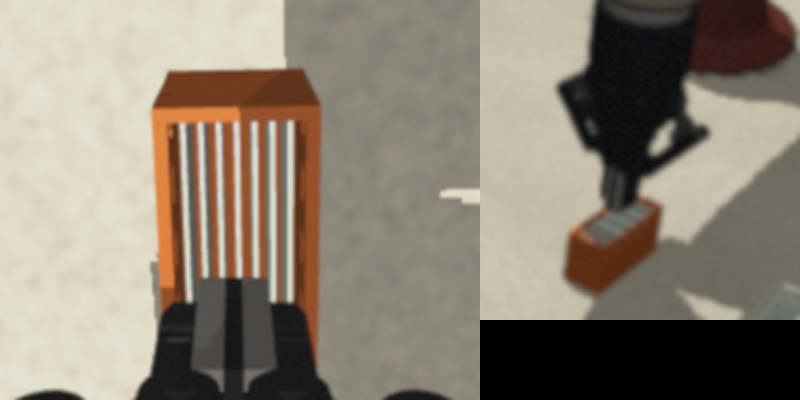

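The wrist and scene views agree that the shut fingertips are level with the cassette's top (z≈0.049), about 10 mm behind the reported TCP. The stated tip position is 19 mm ahead of it, so the fingers reach about 29 mm less than stated. The cassette has not moved. I'll go by what the pictures show: open, then go down about 31 mm more in stages, watching the force.

>>> apply_moves:
  moves:
    - [-1, 0, 0, 0, 0, 0, 0]
    - [-1, 0, 0, 0, 0, 0, 0]
    - [-1, 0, 0, 0, 0, 0, 0]
    - [-1, 0, 0, 0, 0, 0, 0]
    - [-1, 0, 0, 0, 0, 0, 0]
    - [-1, 0, 0, 0, 0, 0, 0]
    - [-1, 0, 10, 0, 0, 0, 0]
    - [-1, 0, 6, 0, 0, 0, 0]
    - [-1, 0, 0, 0, 0, 0, 0]

```text
time: 4.4
tool_pos: [0.4269, 0.1608, 0.0208]
tool_rot: [-0.707, 0.707, -0.019, 0.017]
contact_force: [0.3, -0.7, 0.2]
gripper_width: 1.004
```

>>> apply_moves:
  moves:
    - [-1, 0, 5, 0, 0, 0, 0]
    - [-1, 0, 5, 0, 0, 0, 0]
    - [-1, 0, 5, 0, 0, 0, 0]
    - [-1, 0, 0, 0, 0, 0, 0]

```text
time: 4.8
tool_pos: [0.4275, 0.1609, 0.0066]
tool_rot: [-0.707, 0.707, -0.018, 0.017]
contact_force: [0.1, 0.4, 0.7]
gripper_width: 0.997
```

>>> apply_moves:
  moves:
    - [1, 0, 0, 0, 0, 0, 0]
    - [1, 0, 0, 0, 0, 0, 0]
    - [1, 0, 0, 0, 0, 0, 0]
    - [1, 0, 0, 0, 0, 0, 0]
    - [1, 0, 0, 0, 0, 0, 0]
    - [1, 0, 0, 0, 0, 0, 0]
    - [1, 0, 0, 0, 0, 0, 0]

```text
time: 5.5
tool_pos: [0.429, 0.1613, 0.0083]
tool_rot: [0.707, -0.707, 0.017, -0.018]
contact_force: [0.8, 0.3, 4.6]
gripper_width: 0.385
```

Gripped: opening 0.385 × 85 ≈ 33 mm. Lift, travel to above the landing, and turn +94.3° about tool y so the length lies along the ramp.

>>> apply_moves:
  moves:
    - [1, 0, -20, 0, 0, 0, 0]
    - [1, 0, -30, 0, 0, 0, 0]
    - [1, 0, -30, 0, 0, 0, 0]
    - [1, 0, -40, 0, 0, 0, 0]
    - [1, 24.3, 0, -35.8, 0, 0, 0]
    - [1, 24.3, 0, -35.8, 0, 0, 0]
    - [1, 24.3, 0, -35.8, 0, 0, 0]
    - [1, 24.3, 0, -35.8, 0, 0, 0]
    - [1, 24.3, 0, -35.8, 0, 0, 0]
    - [1, 24.3, 0, -35.8, 0, 0, 0]
    - [1, 24.3, 0, -35.8, 0, 0, 0]
    - [1, 24.3, 0, -35.8, 0, 0, 0]

```text
time: 6.7
tool_pos: [0.6074, -0.136, 0.1254]
tool_rot: [0.707, -0.706, 0.019, -0.017]
contact_force: [0.3, -0.4, -3.2]
gripper_width: 0.386
```

>>> apply_moves:
  moves:
    - [1, 0, 0, 0, 0, 8.57, 0]
    - [1, 0, 0, 0, 0, 8.57, 0]
    - [1, 0, 0, 0, 0, 8.57, 0]
    - [1, 0, 0, 0, 0, 8.57, 0]
    - [1, 0, 0, 0, 0, 8.57, 0]
    - [1, 0, 0, 0, 0, 8.57, 0]
    - [1, 0, 0, 0, 0, 8.57, 0]
    - [1, 0, 0, 0, 0, 8.57, 0]
    - [1, 0, 0, 0, 0, 8.57, 0]
    - [1, 0, 0, 0, 0, 8.57, 0]
    - [1, 0, 0, 0, 0, 8.57, 0]
    - [1, 0, 0, 0, 0, 0, 0]
    - [1, 0, 0, 0, 0, 0, 0]

```text
time: 8.0
tool_pos: [0.6072, -0.1344, 0.1261]
tool_rot: [0.468, -0.469, 0.53, -0.529]
contact_force: [0.3, 0.9, -2.3]
gripper_width: 0.381
```

```bash
python3 - <<'E'
from h import *
to([.608,-.1347,.02],-97.2); s=manip.state(); print(s["gripper_width"],s["contact_force"])
grab("wrist","pics/w4.png")
E
```

```text
t 8.0 pos [ 0.6072 -0.1344  0.1261] yaw -96.96 down [-4.000e-04 -1.000e+00 -2.500e-03  1.261e-01]
shift [  0.2 106.1   1.1] turn y 0.24236380440724759
0.3811498708238871 [ 0.25822757  0.92642018 -2.29136578]
```

View pics/w4.png

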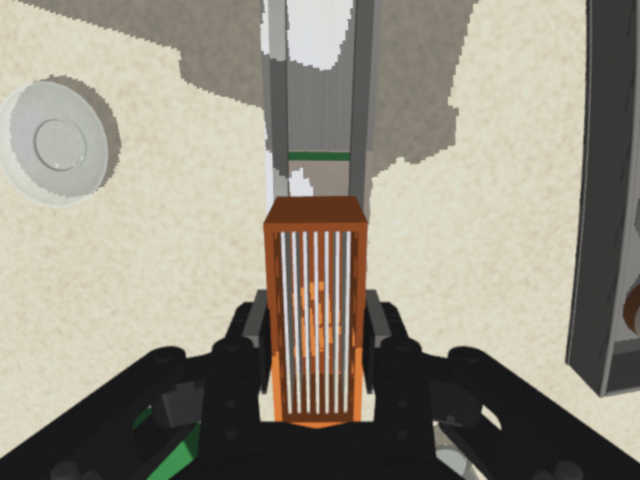

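Wrist view: the cassette is held straight above the channel, its front top edge from (265,224) to (366,224). The green line runs (289,156)-(350,156) and the rails are parallel to the cassette. Now the offsets in tool axes.

```bash
python3 - <<'E'
from h import *
f="pics/w4.png"; T=pose(); tl=lambda w:((w-T[:3,3])@T[:3,:3]*1000).round(1)
print("green",tl(ray("wrist",f,[(289,156),(350,156)],.012)),ray("wrist",f,[(319.5,156)],.012))
print("floor edges near",tl(ray("wrist",f,[(289,190),(349,190)],.012)))
print("up floor",tl(ray("wrist",f,[(287.5,75)],.012+.04*.14)),tl(ray("wrist",f,[(352,75)],.012+.04*.14)))
print("cass top",tl(ray("wrist",f,[(265,224),(366,224)],.162)))
print("cass bottom front",tl(ray("wrist",f,[(278,198),(354,198)],.118)))
E
```

```text
green [[-47.7 114.5 -20. ]
 [-47.7 114.5  21.7]] [[ 0.61384716 -0.08719528  0.012     ]]
floor edges near [[-24.1 114.5 -20.5]
 [-24.1 114.4  21.6]]
up floor [[-99.7 109.  -19.7]] [[-99.7 108.9  21.5]]
cass top [[-41.  -35.5 -17.6]
 [-41.  -35.5  14.7]]
cass bottom front [[-40.4   8.5 -17.6]
 [-40.4   8.5  14.9]]
```

>>> apply_moves:
  moves:
    - [1, 1, 0, 2.2, 0, 0.2, 0]
    - [1, 0, 30, 0, 0, 0, 0]
    - [1, 0, 30, 0, 0, 0, 0]
    - [1, 0, 25, 0, 0, 0, 0]
    - [1, 0, 14, 0, 0, 0, 0]
    - [1, 0, 0, 0, 0, 0, 0]
    - [1, 0, 0, 0, 0, 0, 0]

```text
time: 8.75
tool_pos: [0.6109, -0.1362, 0.0294]
tool_rot: [-0.467, 0.467, -0.531, 0.531]
contact_force: [0.6, -0.5, -2.7]
gripper_width: 0.388
```

>>> apply_moves:
  moves:
    - [1, 0, 2, 0, 0, 0, 0]
    - [1, 0, 2, 0, 0, 0, 0]
    - [1, 0, 2, 0, 0, 0, 0]
    - [1, 0, 0, 0, 0, 0, 0]

```text
time: 9.15
tool_pos: [0.6106, -0.136, 0.0229]
tool_rot: [-0.467, 0.467, -0.531, 0.531]
contact_force: [-0.1, 0.3, -3.1]
gripper_width: 0.386
```

>>> apply_moves:
  moves:
    - [1, 0, 1, 0, 0, 0, 0]
    - [1, 0, 1, 0, 0, 0, 0]
    - [1, 0, 0, 0, 0, 0, 0]

```text
time: 9.45
tool_pos: [0.6102, -0.1359, 0.0204]
tool_rot: [0.467, -0.467, 0.531, -0.531]
contact_force: [-1.0, -0.3, -3.4]
gripper_width: 0.382
```

>>> apply_moves:
  moves:
    - [1, 0, 1, 0, 0, 0, 0]
    - [1, 0, 0, 0, 0, 0, 0]

```text
time: 9.65
tool_pos: [0.6103, -0.1359, 0.0203]
tool_rot: [0.467, -0.467, 0.531, -0.531]
contact_force: [-1.9, 0.5, 2.5]
gripper_width: 0.383
```

Touchdown: the vertical force went from -3.4 to +2.5 N. Release and rise.

>>> apply_moves:
  moves:
    - [-1, 0, 0, 0, 0, 0, 0]
    - [-1, 0, 0, 0, 0, 0, 0]
    - [-1, 0, 0, 0, 0, 0, 0]
    - [-1, 0, 0, 0, 0, 0, 0]
    - [-1, 0, 0, 0, 0, 0, 0]
    - [-1, 0, 0, 0, 0, 0, 0]
    - [-1, 0, -15, 0, 0, 0, 0]
    - [-1, 0, -30, 0, 0, 0, 0]
    - [-1, 0, -35, 0, 0, 0, 0]
    - [-1, 0, -30, 0, 0, 0, 0]
    - [-1, 0, 0, 0, 0, 0, 0]
    - [-1, 0, 0, 0, 0, 0, 0]

```text
time: 10.85
tool_pos: [0.611, -0.1362, 0.1317]
tool_rot: [-0.468, 0.466, -0.53, 0.532]
contact_force: [-0.0, 0.3, -0.5]
gripper_width: 0.997
```

```bash
python3 - <<'E'
from h import *
to([.608,-.1347,.02],-97.2); s=manip.state(); print(s["gripper_width"],s["contact_force"])
grab("wrist","pics/w5.png")
E
```

```text
t 10.85 pos [ 0.611  -0.1362  0.1317] yaw -97.33 down [ 7.000e-04 -1.000e+00  3.200e-03  1.317e-01]
shift [ -1.2 111.7  -3.6] turn y -0.13254371113026764
0.9974378434068222 [-0.02987885  0.31922281 -0.48527739]
```

View pics/w5.png

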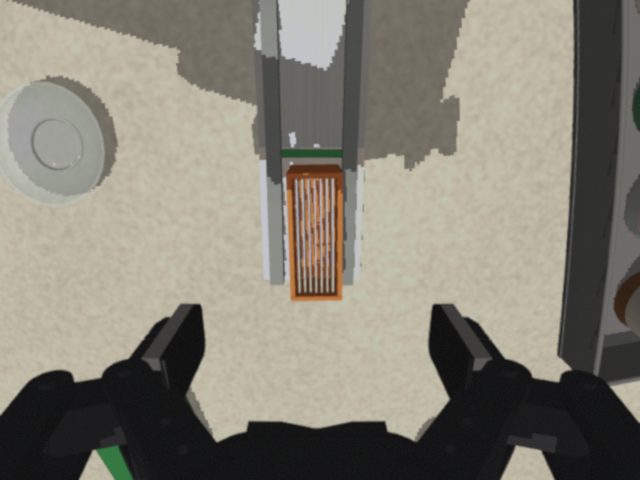

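Wrist view: the cassette stands in the channel, top outline from (289,173) to (342,300), with the green line at (312,154) ahead of it. Checking the numbers.

```bash
python3 - <<'E'
from h import *
f="pics/w5.png"; T=np.load(f+".npy")@np.linalg.inv(manip.calibration("wrist")["T_tool_cam"]); tl=lambda w:((w-T[:3,3])@T[:3,:3]*1000).round(1)
print("green",tl(ray("wrist",f,[(281.5,154),(343,154)],.012)))
print("rail top inner near end",tl(ray("wrist",f,[(283,284),(344,284)],.022)))
print("cass top",tl(ray("wrist",f,[(288,174),(344,174),(291,300),(342,300)],.056)))
# stop/pad via top image: pad face downhill edge px ~ (307,218.7)
for z in (.05,.06,.07): print(z,ray("top","pics/top1.png",[(308,218.7)],z).round(4))
E
```

```text
green [[-48.5 119.6 -25.3]
 [-48.4 119.7  17.6]]
rail top inner near end [[ 45.6 109.7 -25.8]
 [ 45.7 109.8  19.5]]
cass top [[-40.9  75.6 -17.8]
 [-40.8  75.7  15.5]
 [ 41.7  75.7 -17.7]
 [ 41.8  75.8  15.8]]
0.05 [[0.6406 0.0547 0.05  ]]
0.06 [[0.6379 0.0546 0.06  ]]
0.07 [[0.6352 0.0545 0.07  ]]
```

Cassette centre is at loader x ≈ -94 mm, about 2.5 mm off the centre line and parallel to the rails, so the placing is within tolerance. Next: draw back past its downhill end, shut the fingers, descend, and tilt 11° so the fingertips push on the rear face at about half height.

>>> apply_moves:
  moves:
    - [1, 39, 0, -1, 0, 0, 0]
    - [1, 39, 0, -1, 0, 0, 0]
    - [1, 0, 0, 0, 0, 0, 0]
    - [1, 0, 0, 0, 0, 5.5, 0]
    - [1, 0, 0, 0, 0, -5.5, 0]
    - [1, 0, 30, 0, 0, 0, 0]
    - [1, 0, 30, 0, 0, 0, 0]
    - [1, 0, 30, 0, 0, 0, 0]
    - [1, 0, 15, 0, 0, 0, 0]
    - [1, 0, 5, 0, 0, 0, 0]
    - [1, 0, 0, 0, 0, 0, 5.5]
    - [1, 0, 0, 0, 0, 0, 5.5]
    - [1, 0, 0, 0, 0, 0, 0]
    - [1, 0, 0, 0, 0, 0, 0]

```text
time: 12.3
tool_pos: [0.5987, -0.2137, 0.0204]
tool_rot: [0.515, -0.414, 0.573, -0.485]
contact_force: [0.0, 0.8, -0.4]
gripper_width: -0.0
```

```bash
cat >> h.py <<'E'
O=np.array([.611,-.1362]); a=np.radians(-97.33+180); U=np.array([np.cos(a),np.sin(a)])
def where(n=6):
    """mean loader coords of TCP and force along/up slope"""
    L=[];F=[]
    for i in range(n):
        s=manip.state(); p=s["tool_pos"]; f=s["contact_force"]; d=p[:2]-O
        L.append([-93.45+1000*d@U,1000*(d@[-U[1],U[0]]),1000*p[2]]); F.append([f[:2]@U,f[:2]@[-U[1],U[0]],f[2]])
        if i<n-1: manip.grab_frame("wrist")
    print("t",round(s["time"],2),"TCP loader x,y(rel),z mm",np.mean(L,0).round(2),"F along,side,up",np.mean(F,0).round(2),"sd",np.std(F,0).round(2),"grip",round(s["gripper_width"],3))
E
python3 - <<'E'
from h import *
to([0,0,0],0); print(pose().round(3)); where()
f="pics/w6.png"; grab("wrist",f)
E
```

```text
t 12.3 pos [ 0.5987 -0.2137  0.0204] yaw -97.37 down [-0.1888 -0.982   0.001   0.0204]
shift [-128.8   44.9 -621.3] turn y -97.37472695497267
[[-0.126  0.025  0.992  0.599]
 [-0.974  0.187 -0.129 -0.214]
 [-0.189 -0.982  0.001  0.02 ]
 [ 0.     0.     0.     1.   ]]
t 12.55 TCP loader x,y(rel),z mm [-170.9     2.53   20.17] F along,side,up [ 0.24  0.06 -0.17] sd [0.32 0.43 0.58] grip -0.0
```

View pics/w6.png

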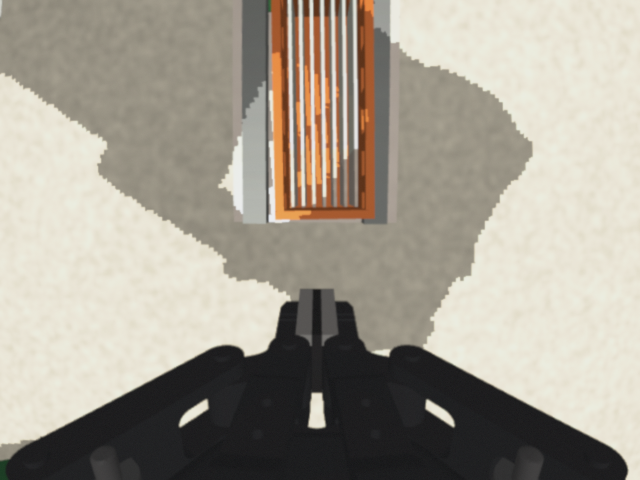

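Wrist view: the shut fingertips at (316,290) are behind the cassette's rear edge (277-375, 218), and about 3 mm to the left of its middle. I'll shift +2 mm and begin pushing on the flat.

>>> apply_moves:
  moves:
    - [1, -9.8, 1.9, 2, 0, 0, 0]
    - [1, -9.8, 1.9, 0, 0, 0, 0]
    - [1, -4.9, 1, 0, 0, 0, 0]
    - [1, -4.9, 1, 0, 0, 0, 0]
    - [1, -4.9, 1, 0, 0, 0, 0]
    - [1, -4.9, 0.9, 0, 0, 0, 0]
    - [1, -4.9, 0.9, 0, 0, 0, 0]

```text
time: 13.3
tool_pos: [0.6059, -0.1687, 0.0195]
tool_rot: [0.516, -0.414, 0.573, -0.484]
contact_force: [0.0, -2.2, -0.2]
gripper_width: 0.001
```

```bash
python3 -c "
from h import *
where()"
```

```text
t 13.55 TCP loader x,y(rel),z mm [-125.84    0.89   19.55] F along,side,up [-0.29 -0.26  0.01] sd [0.97 0.3  0.26] grip 0.004
```

>>> apply_moves:
  moves:
    - [1, -4.9, 0.9, 0, 0, 0, 0]
    - [1, -4.9, 0.9, 0, 0, 0, 0]
    - [1, -4.9, 0.9, 0, 0, 0, 0]
    - [1, -4.9, 0.9, 0, 0, 0, 0]
    - [1, -4.9, 0.9, 0, 0, 0, 0]
    - [1, -4.9, 0.9, 0, 0, 0, 0]
    - [1, -4.9, 0.9, 0, 0, 0, 0]
    - [1, -4.9, 0.9, 0, 0, 0, 0]
    - [1, -4.9, 0.9, 0, 0, 0, 0]
    - [1, -4.9, 0.9, 0, 0, 0, 0]
    - [1, -4.9, 0.9, 0, 0, 0, 0]
    - [1, -4.9, 0.9, 0, 0, 0, 0]
    - [1, -4.9, 0.9, 0, 0, 0, 0]
    - [1, -4.9, 0.7, 0, 0, 0, 0]

```text
time: 14.95
tool_pos: [0.6149, -0.0992, 0.0205]
tool_rot: [0.516, -0.414, 0.573, -0.484]
contact_force: [-0.9, -1.8, -1.1]
gripper_width: 0.001
```

```bash
python3 -c "
from h import *
where()
grab('wrist','pics/w7.png'); t=grab('top','pics/t7.png')
"
```

```text
t 15.2 TCP loader x,y(rel),z mm [-55.95   0.79  20.65] F along,side,up [-0.63  0.04 -0.09] sd [0.76 0.36 0.69] grip -0.001
```

View pics/w7.png

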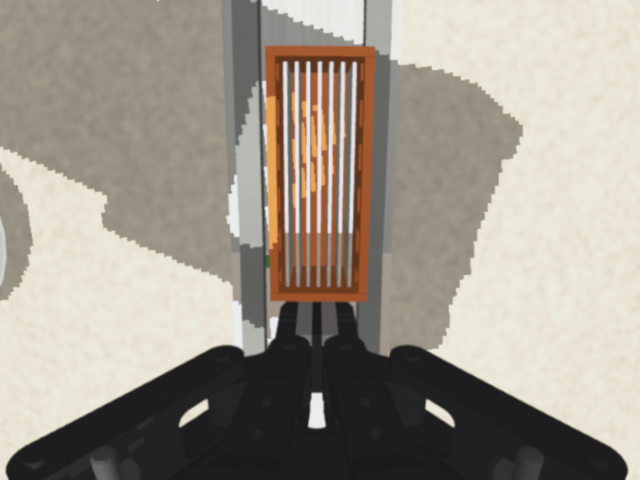

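Wrist view: the cassette is straight in the channel (266-375 across at its front), with the fingers centred behind its rear edge at (318,300). Now up the slope.

>>> apply_moves:
  moves:
    - [1, -5, 0.1, 0, 0, 0, 0]
    - [1, -5, 0.2, 0, 0, 0, 0]
    - [1, -5, 0.3, 0, 0, 0, 0]
    - [1, -5, 0.3, 0, 0, 0, 0]
    - [1, -5, 0.3, 0, 0, 0, 0]
    - [1, -5, 0.3, 0, 0, 0, 0]
    - [1, -4, 0.2, 0, 0, 0, 0]
    - [1, -3, 0.2, 0, 0, 0, 0]
    - [1, -2, 0.1, 0, 0, 0, 0]

```text
time: 16.2
tool_pos: [0.6198, -0.0609, 0.026]
tool_rot: [0.516, -0.414, 0.573, -0.484]
contact_force: [-0.2, -2.9, -1.1]
gripper_width: 0.0
```

```bash
python3 -c "
from h import *
where()
"
```

```text
t 16.45 TCP loader x,y(rel),z mm [-17.61   0.8   26.09] F along,side,up [-0.97 -0.26 -0.76] sd [0.92 0.48 0.51] grip 0.0
```

>>> apply_moves:
  moves:
    - [1, -2, 0.1, 0, 0, 0, 0]
    - [1, -2, 0.1, 0, 0, 0, 0]
    - [1, -2, 0.1, 0, 0, 0, 0]
    - [1, -2, 0.1, 0, 0, 0, 0]
    - [1, -2, 0.1, 0, 0, 0, 0]
    - [1, -2, 0.1, 0, 0, 0, 0]

```text
time: 17.05
tool_pos: [0.6215, -0.0494, 0.0278]
tool_rot: [0.516, -0.414, 0.573, -0.484]
contact_force: [-0.2, -2.4, 0.5]
gripper_width: -0.0
```

```bash
python3 - <<'E'
from h import *
where()
f="pics/w8.png"; im=grab("wrist",f); hsv=cv2.cvtColor(im,cv2.COLOR_BGR2HSV)
r=cv2.inRange(hsv,(0,150,60),(5,255,255))|cv2.inRange(hsv,(174,120,60),(180,255,255)); r[:,:240]=0; r[:,400:]=0; r[200:]=0
n,l,s,c=cv2.connectedComponentsWithStats(r); print("red",[(x,y.round(0)) for x,y in zip(s[1:],c[1:]) if x[4]>60])
o=cv2.inRange(hsv,(6,120,60),(18,255,255)); p=np.argwhere(o[:,300:340]); print("orange top row",p[:,0].min())
cv2.imwrite("pics/w8c.png",cv2.resize(im[0:200,200:440],(720,600)))
E
```

```text
t 17.3 TCP loader x,y(rel),z mm [-5.8   0.71 27.85] F along,side,up [-2.02  0.07  0.47] sd [0.52 0.36 0.46] grip 0.001
red [(array([ 269,    0,   85,   13, 1101], dtype=int32), array([311.,   6.]))]
orange top row 49
```

View pics/w8c.png

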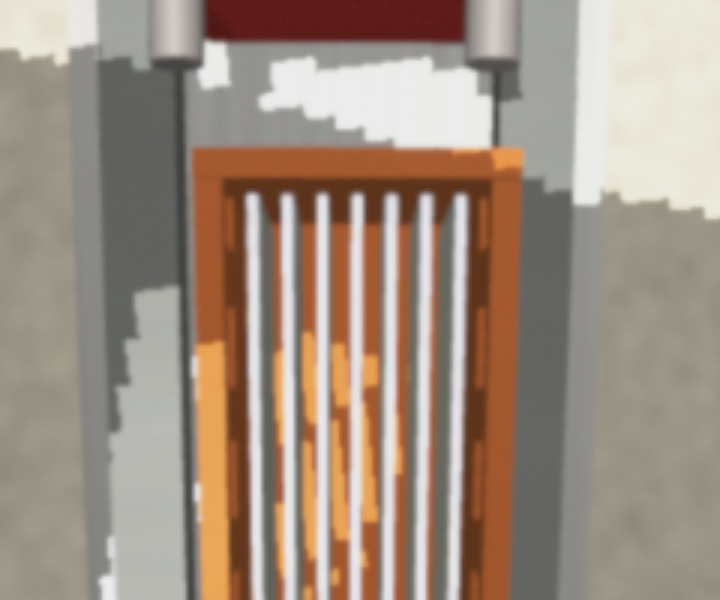

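Wrist crop: the red pad's lower edge is at row 13 and the cassette's front top edge at row 49 of the full image, so there is still a visible gap. Computing it.

```bash
python3 - <<'E'
from h import *
f="pics/w8.png"
def slope(u,v,h):
    z=.06
    for _ in range(20):
        w=ray("wrist",f,[(u,v)],z)[0]; x=-93.45+1000*(w[:2]-O)@U
        z=.012+np.tan(.14)*(x+45)/1000+h/1000/np.cos(.14)
    return x,(x+45)/np.cos(.14)+h*np.tan(.14)*0+0, z
for n,u,v,h in (("pad low edge",311,13.5,17),("cass front top",316,49,44)):
    x,_,z=slope(u,v,h); s=(x+45)*np.cos(.14)+(1000*z-12)*np.sin(.14); print(n,"x",round(x,1),"along-slope",round(s,1))
E
```

```text
pad low edge x 102.5 along-slope 151.3
cass front top x 80.8 along-slope 133.3
```

The gap is about 18 mm, which puts the pad about 41 mm downhill of the stop origin, consistent with the 42-72 mm range. Advance 13 mm, then creep.

>>> apply_moves:
  moves:
    - [1, -2, 0.1, 0, 0, 0, 0]
    - [1, -2, 0.1, 0, 0, 0, 0]
    - [1, -2, 0.1, 0, 0, 0, 0]
    - [1, -2, 0.1, 0, 0, 0, 0]
    - [1, -2, 0.1, 0, 0, 0, 0]
    - [1, -1, 0, 0, 0, 0, 0]
    - [1, -1, 0.1, 0, 0, 0, 0]
    - [1, -1, 0, 0, 0, 0, 0]

```text
time: 18.15
tool_pos: [0.623, -0.0366, 0.0296]
tool_rot: [0.516, -0.414, 0.573, -0.484]
contact_force: [-0.8, -3.5, 1.1]
gripper_width: -0.004
```

```bash
python3 -c "
from h import *
where()
"
```

```text
t 18.4 TCP loader x,y(rel),z mm [ 6.97  0.82 29.61] F along,side,up [-2.77 -0.33  1.31] sd [0.45 0.56 0.28] grip -0.0
```

>>> apply_moves:
  moves:
    - [1, -1, 0.1, 0, 0, 0, 0]
    - [1, -1, 0, 0, 0, 0, 0]

```text
time: 18.6
tool_pos: [0.6232, -0.0348, 0.0299]
tool_rot: [0.516, -0.414, 0.573, -0.484]
contact_force: [-1.3, -4.1, 1.9]
gripper_width: 0.004
```

>>> apply_moves:
  moves:
    - [1, -1, 0.1, 0, 0, 0, 0]

```text
time: 18.7
tool_pos: [0.6234, -0.0338, 0.03]
tool_rot: [0.516, -0.414, 0.573, -0.484]
contact_force: [-1.0, -3.3, 1.0]
gripper_width: 0.0
```

>>> apply_moves:
  moves:
    - [1, -1, 0, 0, 0, 0, 0]

```text
time: 18.8
tool_pos: [0.6235, -0.0327, 0.0301]
tool_rot: [0.516, -0.414, 0.573, -0.484]
contact_force: [-0.6, -3.8, 0.8]
gripper_width: -0.007
```

```bash
python3 -c "
from h import *
where()
"
```

```text
t 19.05 TCP loader x,y(rel),z mm [10.93  0.83 30.15] F along,side,up [-3.39 -0.    1.09] sd [0.55 0.26 0.66] grip 0.0
```

>>> apply_moves:
  moves:
    - [1, -1, 0.1, 0, 0, 0, 0]

```text
time: 19.15
tool_pos: [0.6236, -0.032, 0.0303]
tool_rot: [0.516, -0.414, 0.573, -0.484]
contact_force: [-0.5, -5.8, 1.0]
gripper_width: -0.002
```

>>> apply_moves:
  moves:
    - [1, -1, 0, 0, 0, 0, 0]

```text
time: 19.25
tool_pos: [0.6237, -0.0312, 0.0304]
tool_rot: [0.515, -0.414, 0.573, -0.484]
contact_force: [-0.6, -6.0, 0.7]
gripper_width: -0.001
```

```bash
python3 -c "
from h import *
where()
"
```

```text
t 19.5 TCP loader x,y(rel),z mm [12.43  0.83 30.39] F along,side,up [-5.23  0.22  1.03] sd [0.61 0.4  0.43] grip 0.003
```

Pad contact: the force is now rising with each step. Continue in single millimetres.

>>> apply_moves:
  moves:
    - [1, -1, 0.1, 0, 0, 0, 0]

```text
time: 19.6
tool_pos: [0.6238, -0.0305, 0.0304]
tool_rot: [0.515, -0.414, 0.573, -0.484]
contact_force: [-1.6, -7.5, 1.8]
gripper_width: 0.004
```

>>> apply_moves:
  moves:
    - [1, -1, 0, 0, 0, 0, 0]

```text
time: 19.7
tool_pos: [0.6239, -0.0298, 0.0306]
tool_rot: [0.515, -0.415, 0.573, -0.484]
contact_force: [-1.6, -6.8, 1.3]
gripper_width: 0.002
```

```bash
python3 -c "
from h import *
where(8)
"
```

```text
t 20.05 TCP loader x,y(rel),z mm [13.79  0.8  30.61] F along,side,up [-6.96  0.24  1.21] sd [0.52 0.43 0.54] grip -0.005
```

>>> apply_moves:
  moves:
    - [1, -1, 0.1, 0, 0, 0, 0]

```text
time: 20.15
tool_pos: [0.624, -0.0292, 0.0307]
tool_rot: [0.515, -0.415, 0.573, -0.485]
contact_force: [-1.9, -9.4, 1.3]
gripper_width: 0.005
```

>>> apply_moves:
  moves:
    - [1, -1, 0, 0, 0, 0, 0]
    - [1, 0, 0, 0, 0, 0, 0]

```text
time: 20.35
tool_pos: [0.624, -0.0285, 0.0308]
tool_rot: [0.515, -0.415, 0.573, -0.485]
contact_force: [-1.2, -9.8, 0.6]
gripper_width: 0.004
```

```bash
python3 -c "
from h import *
where(10)
"
```

```text
t 20.8 TCP loader x,y(rel),z mm [15.07  0.79 30.78] F along,side,up [-9.01  0.1   1.25] sd [0.66 0.33 0.59] grip -0.0
```

About 9 N in total, less 2-3 N of sliding, gives 6-7 N on the pad. A touch more, then hold.

>>> apply_moves:
  moves:
    - [1, -0.4, 0, 0, 0, 0, 0]
    - [1, 0, 0, 0, 0, 0, 0]
    - [1, 0, 0, 0, 0, 0, 0]
    - [1, 0, 0, 0, 0, 0, 0]
    - [1, 0, 0, 0, 0, 0, 0]
    - [1, 0, 0, 0, 0, 0, 0]
    - [1, 0, 0, 0, 0, 0, 0]
    - [1, 0, 0, 0, 0, 0, 0]

```text
time: 21.6
tool_pos: [0.6241, -0.0283, 0.0308]
tool_rot: [0.515, -0.415, 0.573, -0.485]
contact_force: [-1.4, -9.5, 1.4]
gripper_width: 0.005
```

```bash
python3 -c "
from h import *
where(10)
"
```

```text
t 22.05 TCP loader x,y(rel),z mm [15.22  0.79 30.82] F along,side,up [-9.63  0.09  0.89] sd [0.47 0.74 0.28] grip 0.003
```

Held above 4 N on the pad for well over half a second. Now ease off slowly.

>>> apply_moves:
  moves:
    - [1, 0.5, 0, 0, 0, 0, 0]
    - [1, 0.5, 0, 0, 0, 0, 0]
    - [1, 0.5, 0, 0, 0, 0, 0]
    - [1, 0.5, 0, 0, 0, 0, 0]
    - [1, 0.5, 0, 0, 0, 0, 0]
    - [1, 0.5, 0, 0, 0, 0, 0]
    - [1, 0.5, 0, 0, 0, 0, 0]
    - [1, 0.5, 0, 0, 0, 0, 0]
    - [1, 0.5, -0.1, 0, 0, 0, 0]
    - [1, 0.5, 0, 0, 0, 0, 0]
    - [1, 0.5, 0, 0, 0, 0, 0]
    - [1, 0.5, 0, 0, 0, 0, 0]
    - [1, 0.5, 0, 0, 0, 0, 0]
    - [1, 0.5, 0, 0, 0, 0, 0]
    - [1, 0.5, 0, 0, 0, 0, 0]
    - [1, 0.5, -0.1, 0, 0, 0, 0]

```text
time: 23.65
tool_pos: [0.6232, -0.0343, 0.0297]
tool_rot: [0.516, -0.414, 0.573, -0.484]
contact_force: [-0.3, -0.8, -0.2]
gripper_width: 0.001
```

```bash
python3 -c "
from h import *
where(6)
"
```

```text
t 23.9 TCP loader x,y(rel),z mm [ 9.18  0.83 29.73] F along,side,up [ 0.04 -0.06  0.09] sd [0.61 0.29 0.24] grip -0.005
```

>>> apply_moves:
  moves:
    - [1, 4, -0.2, 0, 0, 0, 0]
    - [1, 10, -0.5, 0, 0, 0, 0]
    - [1, 15, -1, 0, 0, 0, 0]
    - [1, 15, -1, 0, 0, 0, 0]
    - [1, 0, 0, 0, 0, 0, 0]
    - [1, 0, 0, 0, 0, 0, 0]

```text
time: 24.5
tool_pos: [0.6176, -0.0784, 0.0239]
tool_rot: [0.515, -0.413, 0.574, -0.484]
contact_force: [-0.6, -0.3, 0.0]
gripper_width: 0.006
```

```bash
python3 - <<'E'
from h import *
where(4)
a=grab("wrist","pics/w9.png"); t=grab("top","pics/t9.png"); s=grab("scene","pics/s9.png")
out=np.vstack([np.hstack([cv2.resize(a,(400,300)),cv2.resize(s[180:300,210:370],(400,300),interpolation=2)]),cv2.resize(t[190:265,260:460],(800,300),interpolation=2)])
cv2.imwrite("pics/c9.png",out)
E
```

```text
t 24.65 TCP loader x,y(rel),z mm [-34.71   0.86  23.94] F along,side,up [-0.19  0.21  0.  ] sd [0.34 0.3  0.33] grip -0.003
```

View pics/c9.png

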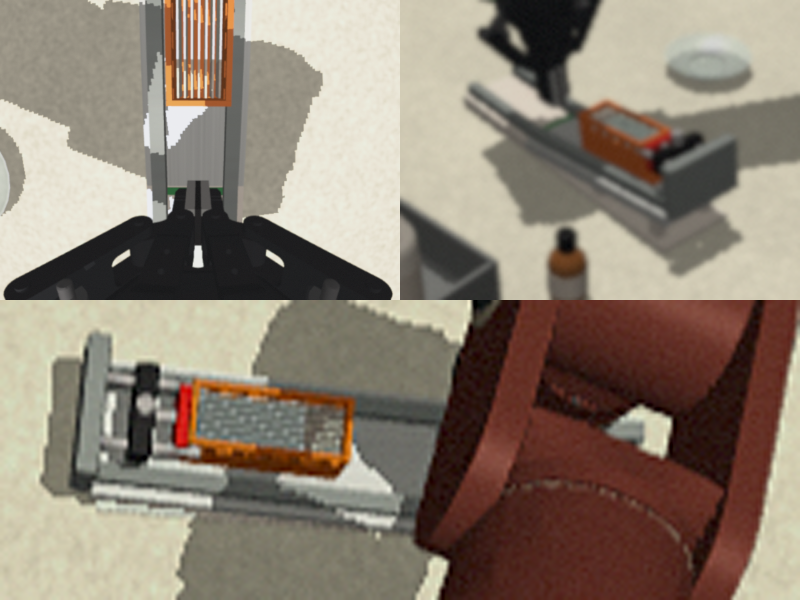

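The last pictures show the cassette resting against the red pad in the channel and the fingers about 45 mm behind it. Handing in.

```bash
python3 -c "
from plant import manip
print(manip.job_done(), manip.state()['time'])"
```

```text
the job is handed in; nothing more can be done
the job is handed in; nothing more can be done
```

The orange cassette is on the ramp, resting against the red spring pad, and the job was handed in at about 25 s; no verdict is reported.

**What I did:** I set it down on the landing at loader x ≈ -94 mm, about 2.5 mm off the centre line, and let go. I then pushed it up from behind with shut, tilted fingers. At the pad the push was 9.0–9.6 N, less 2–3.4 N for sliding, so about 6–7 N on the pad for more than 1 s. I eased off at 0.5 mm per step and drew back about 45 mm.

**Last checks:** The wrist, top and scene views show the cassette straight in the channel, touching the pad and clear of the fingers. The force on the tool was about 0 N. I did not measure how hard it rests on the pad after release.

**What failed or disagreed:**
- **First grasp missed:** the gripper shut just above the cassette without moving it. The pictures put the fingertips about 29 mm short of the stated 19 mm ahead of the TCP, so I went 31 mm lower and gripped it on the second try.
- **Pad position:** I measured it about 41 mm downhill of the stop origin, just outside the stated 42–72 mm but within measuring error.
- **Bystanders:** I never measured them again. No contact with them showed in the forces or in the parts of the scene I viewed.

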